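# Reset the locked tape brake on an unwind stand

### The arm

A 6-joint arm with a two-finger parallel gripper is mounted at the origin on a cart in front of the work surface, level with it; the furniture and walls round the work are solid. World frame = base frame: x ahead of the robot, y to its left, z up, the work surface at z = 0. Lengths are in m, angles in rad, forces in N, time in s.
With the tool pointing down it reaches from about 0.35 to 0.975 m from the base axis. Payload 7.1 kg.
Tool frame: the origin (TCP) lies midway between the tips of the shut fingers; the grasp point (between the pads) lies 19 mm behind it; z points along the fingers, y is the line along which they close (so a half turn about z gives the same grasp; the last joint's range is limited). The gripper opens to 88 mm and grips with 3 to 60 N. Pads are 20 mm wide; open, the fingers measure 115 mm over their backs; the gripper's body (75 mm by 178 mm) begins 61 mm behind the grasp point.
Start: joints at [-0.019, 0.423, 1.63, -0, 1.089, -0.019], TCP at [0.625, 0, 0.223] pointing down, gripper open.
Joint ranges: [-3, 3], [-0.9, 2.11], [0.09, 2.58], [-1.31, 4.45], [0.11, 2.69], [-2.54, 2.54]. Speed limits (rad/s): [2.39, 2.39, 3.01, 3.14, 3.14, 3.14].

### API

Orientations are given as a unit quaternion [w, x, y, z].
In Python, from station import move_pose, movel, movej, command_gripper, wait, inverse_kinematics, read_camera, camera_info, MotionError, job_done, get_time, get_joint_pos, get_qvel, get_effort, get_tcp_pos, get_ee_rot, get_ft_force, get_ft_torque, get_grip_width, get_finger_force gives the robot as it stands. Calls block until the motion is done:
- move_pose(position, orientation): joint-space move of the TCP to a pose.
- movel(position, frame=None, v=0.15, until_force=None): straight line of the TCP; frame=None keeps the orientation; v is the mean speed in m/s. With until_force (N) it stops when the force on the tool has changed by that much, and returns True; else False.
- movej(angles): joint-space move.
- command_gripper(opening): opening from 0.0 (shut) to 1.0 (fully open); the grip force is fixed at half the most; returns when the fingers have stopped.
- wait(seconds).
- inverse_kinematics(position, orientation): joint angles nearest the present ones, or None.
- read_camera(name): name is "scene" or "side" or "wrist"; returns the picture (480x640x3 uint8, red, green, blue); there is no depth.
- camera_info(name): a dict with "intrinsics" (3x3 intrinsics, pixels), "T" (4x4, takes a point from camera to world coordinates); the wrist camera has in their place "tool_from_camera" (4x4, takes a point from camera to tool coordinates, whose origin is the TCP and whose axes are the flange's). Camera axes: x right, y up, looking along -z (the intrinsics and any distortion apply to the point x, -y, -z); pixel columns grow to the right and rows downward; lengths in m; the calibration is good to about 2 mm. The wrist camera is an equidistant fisheye: a pixel r from the principal point sees the ray r / f radians off the axis. A picture is of the moment at which its call begins: read the wrist's pose just before it. camera_info takes no time and is no camera call.
A pose or a line that the arm cannot do raises MotionError and nothing moves.
- job_done(): hands the job in; it is judged then, once.
Readings, each from a call of its own:
- get_time(): time.
- get_joint_pos(): joint angles.
- get_qvel(): joint speeds.
- get_effort(): joint torques, N m.
- get_tcp_pos(): TCP position.
- get_ee_rot(): TCP orientation.
- get_ft_force(): force on the tool from outside, world axes, zero at the start.
- get_ft_torque(): the same for the moment, N m.
- get_grip_width(): opening from 0.0 (shut) to 1.0 (fully open).
- get_finger_force(): force on a finger pad.
Only numpy, scipy, OpenCV 4.12 (cv2) and the standard library are available. Lean on these libraries where they do the work, as an engineer would, in place of code of your own. Each camera call takes 0.05 s, during which the arm holds its last target. There are 200 camera calls.

### The job

On the stand that carries the tall tape roll, loosen the lock ring by swinging its handle counter-clockwise to the far end of its travel, turn the adjuster's grip bar clockwise until the pointer stands on the long mark, then swing the lock ring's handle clockwise back to its stop so that it is tight again. Keep the pointer on the mark, and leave the stand with the low roll as it is.

Things in the scene. Friction and masses are not known exactly. Their poses are not given: they have to be found in the camera images.
- tall_stand: Stand to work on: grey plate fixed to the bench, 310x130x12 mm, a tape roll 100 mm wide, 50 mm tall at one end. Origin: bench level, under the upright axis of lock ring and adjuster; x points to the roll (centre 148 mm along x), z up. A raised scale (top 30 mm above the bench) lies 40 to 65 mm from the axis; its one long mark lies along x, short marks counter-clockwise of it.
- tall_ring (a joint): Lock ring of the tall roll's stand, rad: 0 = tight against its stop, grows counter-clockwise seen from above as it loosens, end of travel 1.05. Stays where it is left; about 5 N at the handle moves it. It starts tight. It does not turn with the adjuster, nor the adjuster with it.
- tall_peg (a point): Centre of the lock ring's handle: a bare upright steel peg, 14 mm across, on an arm, 80 mm from the axis. This point is 65 mm above the bench, the peg's top 80 mm, the arm's top 27 mm. Seen from the axis it stands 150 degrees counter-clockwise from the stand's x axis when tight (ring joint 0), 210 degrees when fully loose.
- tall_adjuster (a joint): Adjuster of the tall roll's stand, rad: 0 = pointer on the long mark (pointer along the stand's x axis), grows counter-clockwise seen from above, range -0.35 to 1.5; starts between 0.5 and 1.3. Turns lightly (0.06 N m) and stays put when the ring is loose.
- tall_bar (a point): Centre of the adjuster's grip bar, on the axis, 54 mm above the bench. Black bar 46 mm long, 12 mm thick, from 39 to 67 mm above the bench, lying along the pointer (this point's x axis points along the pointer). The steel pointer, under the bar at 36 mm, has its tip 49 mm from the axis.
- low_peg (a point): Handle peg of the lock ring on the other, alike stand, which carries the low roll (86 mm wide, 24 mm tall). Not to be moved.
- low_pointer (a point): Tip of the adjuster's pointer on the other stand. Not to be moved.

How it is judged:
On the way, in this order (a step that is already met when the one before it is completed fails the run):
1. the lock ring is loosened (more than 0.7 rad) before the adjuster is set (value of joint tall_ring above 0.7 rad), for 0.1 s.
2. with the ring still loose, the pointer is turned to the long mark (within 10 degrees) (value of joint tall_ring above 0.5 rad and value of joint tall_adjuster between -0.175 and 0.175 rad), for 0.2 s.
At the end, for the whole second after the job is handed in: On the stand with the tall roll the lock ring is back within 10 degrees of its tight stop and the pointer is within 10 degrees of the long mark (value of joint each of tall_ring, tall_adjuster below 0.175 rad and value of joint tall_adjuster above -0.175 rad); the robot touches nothing.
It fails at once if the handle or the pointer of the stand with the low roll is moved more than 10 mm (distance of any of low_peg, low_pointer from where it was at the start of the episode above 0.01 m).
It also fails if it takes over 58 s, if anything falls off the work surface, if the arm or the gripper's body presses on something with over 40 N, if the wrist force passes 120 N, or if a joint passes its speed limit or range.

## Working session

There is one attempt and no reset: what is moved stays moved. The work goes in short steps, each a Python script; the robot and the scene stay as the last script left them, time stands still between calls to the robot, and variables do not carry over. Pictures are saved under pics/ and viewed, at most 10 in all, crops included, and the job is handed in when it is done.

```bash
mkdir -p pics; ls
python3 - <<'E'
from station import *
import cv2,numpy as np
for n in ["scene","side","wrist"]:
    im=read_camera(n); cv2.imwrite(f"pics/{n}0.png",im[:,:,::-1])
    print(n,camera_info(n))
print(get_time(),get_tcp_pos(),get_ee_rot())
E
```

```text
pics
scene {'intrinsics': array([[558.21338074,   0.        , 323.69941648],
       [  0.        , 558.21338074, 233.70989348],
       [  0.        ,   0.        ,   1.        ]]), 'T': array([[ 0.67062012,  0.52227872, -0.5267766 ,  0.02435777],
       [-0.74155177,  0.45359905, -0.49431658, -0.50752263],
       [-0.01922566,  0.72213077,  0.69148936,  0.76712674],
       [ 0.        ,  0.        ,  0.        ,  1.        ]])}
side {'intrinsics': array([[520.59175216,   0.        , 321.5459911 ],
       [  0.        , 520.59175216, 241.46354909],
       [  0.        ,   0.        ,   1.        ]]), 'T': array([[ 0.9945662 ,  0.03143035, -0.09924817,  0.41819841],
       [-0.10205937,  0.48246951, -0.86994658, -0.92211392],
       [ 0.02054149,  0.87534867,  0.48305564,  0.58042519],
       [ 0.        ,  0.        ,  0.        ,  1.        ]])}
wrist {'intrinsics': array([[371.64829954,   0.        , 318.89031854],
       [  0.        , 371.64829954, 245.28404725],
       [  0.        ,   0.        ,   1.        ]]), 'tool_from_camera': array([[ 9.00506565e-04,  9.69275392e-01,  2.45976427e-01,
         6.70015030e-02],
       [ 9.99999164e-01, -1.10105061e-03,  6.77770035e-04,
         5.96849556e-04],
       [ 9.27778312e-04,  2.45975611e-01, -9.69275574e-01,
        -1.63081666e-01],
       [ 0.00000000e+00,  0.00000000e+00,  0.00000000e+00,
         1.00000000e+00]])}
0.15 [6.24575483e-01 1.24176110e-05 2.22071913e-01] [-4.30530281e-04  7.07121128e-01  7.07092180e-01 -4.15660245e-04]
```

View pics/scene0.png

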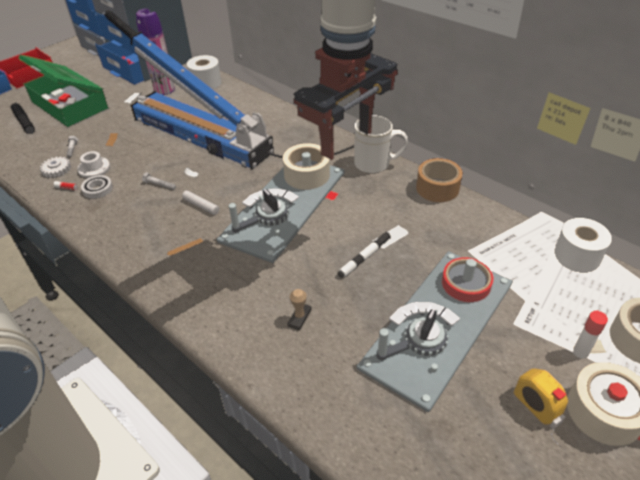

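View pics/side0.png

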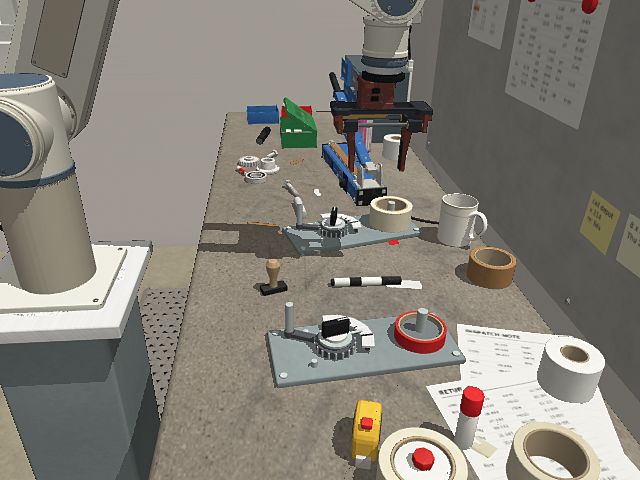

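View pics/wrist0.png

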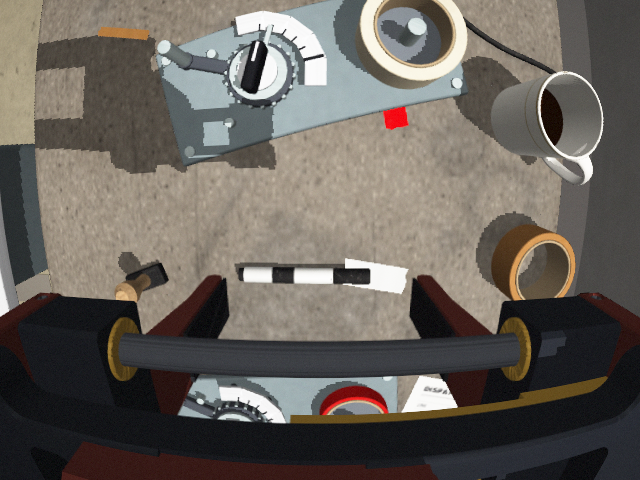

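The wrist picture (right = +x, up = +y) shows the tall cream roll's stand at the top: roll about (412,35), grip bar (255,65) with its pointer up at (268,28), and the peg top at (165,46). In the scene and side pictures the cream roll's stand is the far one; its peg tops are near (234,208) and (298,201). The near stand with the red low roll is to be left alone. I'll triangulate roughly, then look from above.

```bash
cat > h.py <<'E'
from station import *
import numpy as np, cv2
from scipy.spatial.transform import Rotation as R
def rot(q): return R.from_quat(np.roll(q,-1)).as_matrix()
def pose(): return np.array(get_tcp_pos()), rot(get_ee_rot())
def ray(name,px,P=None):
    ci=camera_info(name);K=ci["intrinsics"]
    u=(px[0]-K[0,2])/K[0,0]; v=(px[1]-K[1,2])/K[1,1]
    if name=="wrist":
        r=np.hypot(u,v)+1e-12; d=np.array([u/r*np.sin(r),-v/r*np.sin(r),-np.cos(r)])
        T=np.eye(4);T[:3,:3]=P[1];T[:3,3]=P[0];T=T@ci["tool_from_camera"]
    else: d=np.array([u,-v,-1.]);T=ci["T"]
    d=T[:3,:3]@d; return T[:3,3],d/np.linalg.norm(d)
def onplane(r,z): return r[0]+r[1]*(z-r[0][2])/r[1][2]
def tri(*rs):
    A=sum(np.eye(3)-np.outer(d,d) for o,d in rs); b=sum((np.eye(3)-np.outer(d,d))@o for o,d in rs)
    p=np.linalg.solve(A,b); return p,[np.linalg.norm(np.cross(p-o,d)) for o,d in rs]
def quat(yaw):
    """tool down, tool y axis at angle yaw (world), x = y cross z"""
    y=np.array([np.cos(yaw),np.sin(yaw),0]);z=np.array([0,0,-1.]);x=np.cross(y,z)
    return np.roll(R.from_matrix(np.c_[x,y,z]).as_quat(),1)
E
python3 - <<'E'
from h import *
P=pose()
for n,w,s,c in [("peg",(165,46),(298,201),(234,208)),("roll",(412,30),(391,204),(306,156))]:
    print(n,tri(ray("wrist",w,P),ray("side",s),ray("scene",c)))
print("bar",onplane(ray("wrist",(258,60),P),.067))
E
```

```text
peg (array([0.48940947, 0.16475919, 0.08064035]), [np.float64(0.003378600222983928), np.float64(0.005147539768831407), np.float64(0.005661274909324948)])
roll (array([0.70778941, 0.18041599, 0.06597419]), [np.float64(0.0016193672885437857), np.float64(0.0017360632956939643), np.float64(0.0023958651336208905)])
bar [0.57254385 0.14970059 0.067     ]
```

Run:
```python
from h import *
import json
out=[]
for i,p in enumerate([(0.53,0.06,0.20),(0.61,0.08,0.20)]):
    move_pose(p,quat(0)); wait(0.3)
    P=pose(); im=read_camera("wrist"); cv2.imwrite(f"pics/w{i+1}.png",im[:,:,::-1])
    out.append([P[0].tolist(),P[1].tolist()])
json.dump(out,open("poses.json","w")); print(get_time())
a=[cv2.imread(f"pics/w{i}.png")[0:300,100:540] for i in (1,2)]
cv2.imwrite("pics/pair.png",cv2.resize(np.vstack(a),None,fx=1,fy=1))
```

```text
1.8083
```

View pics/pair.png

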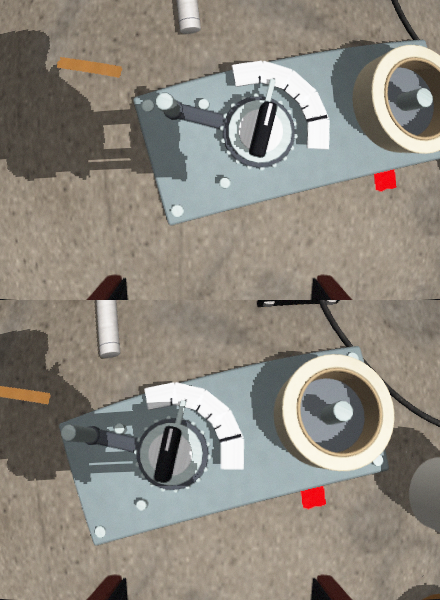

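The crops (x offset 100, lower one also y offset −300) show the peg top at (264,101) in view 1 and (168,133) in view 2. The bar runs from about (262,155) to (272,103) in view 1. The long mark is at (408,120)–(427,116) in view 1. In view 2 the roll's centre is near (437,112).

Run:
```python
from h import *
import json
PP=[(np.array(a),np.array(b)) for a,b in json.load(open("poses.json"))]
r=lambda i,px:ray("wrist",px,PP[i-1])
np.set_printoptions(precision=4,suppress=True)
peg=tri(r(1,(264,101)),r(2,(168,133))); print("peg",peg)
B=[]
for i,(x0,x1,y0,y1) in {1:(335,395,90,165),2:(240,300,112,195)}.items():
    im=cv2.imread(f"pics/w{i}.png"); m=np.zeros(im.shape[:2],np.uint8)
    m[y0:y1,x0:x1]=(im[y0:y1,x0:x1].max(2)<38)*255
    n,l,s,c=cv2.connectedComponentsWithStats(m); k=1+np.argmax(s[1:,4])
    pts=np.argwhere(l==k)[:,::-1].astype(np.float32); rr=cv2.minAreaRect(pts); bx=cv2.boxPoints(rr)
    print("bar",i,s[k],rr)
    B.append(rr[0])
    q=np.array([onplane(r(i,p),.067) for p in bx]); e=[q[1]-q[0],q[2]-q[1]]; e=max(e,key=np.linalg.norm)
    print("  plane",q.mean(0),np.linalg.norm(q[1]-q[0]),np.linalg.norm(q[2]-q[1]),np.degrees(np.arctan2(e[1],e[0])))
bar=tri(r(1,B[0]),r(2,B[1])); print("bartri",bar)
cs=[onplane(r(*a),.012) for a in [(1,(268,224)),(1,(232,98)),(2,(457,49)),(2,(484,166))]]
print("corners",np.array(cs)); 
for a,b in [(0,3),(1,2)]: d=cs[b]-cs[a]; print("yaw",np.degrees(np.arctan2(d[1],d[0])),np.linalg.norm(d))
print("mark",[onplane(r(*a),.03) for a in [(1,(408,120)),(1,(427,116)),(2,(320,139)),(2,(341,135))]])
print("tip",[onplane(r(*a),.036) for a in [(1,(374,79)),(2,(283,103))]])
print("roll",onplane(r(2,(437,112)),.062))
```

```text
peg (array([0.4901, 0.1669, 0.0811]), [np.float64(0.00012764026113249095), np.float64(0.00012764026113249602)])
bar 1 [349 102  20  55 364] ((358.3076171875, 128.500732421875), (14.414288520812988, 54.61349868774414), 5.492323875427246)
  plane [0.5625 0.1465 0.067 ] 0.043969421507450375 0.011428178677326211 84.78257429745243
bar 2 [255 126  26  56 796] ((267.2275085449219, 154.0140380859375), (17.089323043823242, 55.69020462036133), 12.994616508483887)
  plane [0.5684 0.1463 0.067 ] 0.04474582338838844 0.013704385727625196 76.16952079228975
bartri (array([0.5651, 0.1471, 0.0439]), [np.float64(0.0008488926128362538), np.float64(0.0008488926128363091)])
corners [[0.4821 0.0587 0.012 ]
 [0.449  0.1814 0.012 ]
 [0.7453 0.2569 0.012 ]
 [0.7751 0.1398 0.012 ]]
yaw 15.479154057403374 0.30403147059149493
yaw 14.30333718769245 0.30573443250401455
mark [array([0.6116, 0.1583, 0.03  ]), array([0.6295, 0.1631, 0.03  ]), array([0.6105, 0.1592, 0.03  ]), array([0.6291, 0.163 , 0.03  ])]
tip [array([0.5796, 0.1936, 0.036 ]), array([0.5783, 0.1914, 0.036 ])]
roll [0.707  0.1839 0.062 ]
```

The numbers agree: axis ≈ (0.566, 0.1465), stand yaw ≈ 14.9°, peg ≈ (0.490, 0.167) with its top at 81 mm, and the pointer is 59° (about 1.03 rad) off the mark. Next: grip the peg and loosen the ring.

```bash
cat >> h.py <<'E'
AX=np.array([.566,.1465]); YAW=np.radians(14.9)
def arc(a0,a1,r,z,step=10,v=.08,f=None):
    """move TCP along the ring's arc; angles in degrees from stand x; tool y tangential"""
    n=int(np.ceil(abs(a1-a0)/step))
    for k,a in enumerate(np.linspace(a0,a1,n+1)[1:]):
        t=np.radians(a)+YAW; p=AX+r*np.array([np.cos(t),np.sin(t)])
        hit=movel([*p,z],quat(t-np.radians(270)),v=v,until_force=f if k==n-1 else None)
        print(round(a),hit,np.round(get_ft_force(),1),np.round(get_tcp_pos(),4))
E
python3 - <<'E'
from h import *
t=np.radians(150)+YAW; q=quat(t-np.radians(270)); p=[.490,.1668]
command_gripper(.5)
move_pose([*p,.14],q); print(movel([*p,.047],v=.1,until_force=15))
command_gripper(0); print(get_grip_width()*88,get_finger_force(),get_ft_force(),get_tcp_pos())
arc(150,200,.079,.047); arc(200,210,.079,.047,f=25)
print(get_time(),get_grip_width()*88)
P=pose(); cv2.imwrite("pics/side1.png",read_camera("side")[150:300,220:460,::-1])
E
```

```text
False
13.4080932133741 30.00022441148758 [0.07056237 0.81357605 1.83696801] [0.49012764 0.16691174 0.04717881]
160 False [ 1.2 -4.5  2.1] [0.4876 0.1531 0.0472]
170 False [ 1.7 -4.4  3. ] [0.4876 0.1396 0.0471]
180 False [ 1.7 -4.2  3.9] [0.49   0.1262 0.0472]
190 False [ 1.8 -4.6  5.1] [0.4946 0.1133 0.0471]
200 False [ 1.3 -4.1  4.7] [0.5014 0.1013 0.0471]
210 False [ 1.2 -4.6  5.1] [0.5102 0.0907 0.0471]
8.0167 13.6974617926227
```

Run:
```python
from h import *
arc(210,212,.079,.047,f=12)
command_gripper(.5); movel([*get_tcp_pos()[:2],.15],v=.2)
a=74.2
move_pose([*AX,.13],quat(np.radians(a-90))); print(movel([*AX,.043],v=.1,until_force=15))
f0=np.array(get_ft_force()); command_gripper(0); print(get_grip_width()*88,np.round(get_ft_force()-f0,1),get_tcp_pos())
for b in np.linspace(a,14.9,7)[1:]:
    move_pose([*AX,.043],quat(np.radians(b-90)))
    print(round(b,1),np.round(get_ft_force()-f0,1),np.round(get_ft_torque(),2))
wait(.3); print(get_grip_width()*88)
command_gripper(.5); movel([*AX,.15],v=.2)
move_pose((0.57,0.07,0.20),quat(0)); wait(.3)
P=pose(); im=read_camera("wrist"); cv2.imwrite("pics/w3.png",im[:,:,::-1]); cv2.imwrite("pics/w3c.png",cv2.resize(im[40:240,160:460,::-1],None,fx=2,fy=2))
import json; json.dump([P[0].tolist(),P[1].tolist()],open("p3.json","w")); print(get_time())
```

```text
212 False [-2.9  4.   8.6] [0.5107 0.0901 0.0471]
False
11.618920963179743 [ 3.3 -2.  -0.3] [0.56676483 0.14647021 0.04325352]
64.3 [ 4.8 -2.3  0.3] [-0.24 -0.58 -0.1 ]
54.4 [ 5.8 -3.2  0.5] [-0.32 -0.7  -0.04]
44.6 [ 5.7 -3.3  0.7] [-0.39 -0.67 -0.1 ]
34.7 [ 5.2 -2.7  0.5] [-0.34 -0.7  -0.06]
24.8 [ 5.5 -2.8  0. ] [-0.35 -0.75 -0.08]
14.9 [ 5.7 -2.4 -0. ] [-0.39 -0.71 -0.04]
11.475676073734276
16.7333
```

View pics/w3c.png

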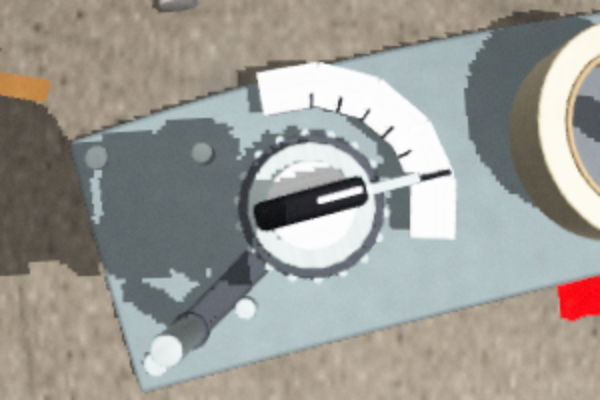

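The pointer lies on the long mark, tip at crop (415,180) and mark at (450,173). The loose peg's top is at crop (166,350). Next: swing the ring back.

Run:
```python
from h import *
import json
P=json.load(open("p3.json")); P=(np.array(P[0]),np.array(P[1]))
p=onplane(ray("wrist",(243,215),P),.081)[:2]; d=p-AX
a=np.degrees(np.arctan2(d[1],d[0])-YAW)%360; print("peg",p,np.hypot(*d),a)
a=np.clip(a,208,212); t=np.radians(a)+YAW; p=AX+.079*np.array([np.cos(t),np.sin(t)])
move_pose([*p,.14],quat(t-np.radians(270))); print(movel([*p,.047],v=.1,until_force=15))
command_gripper(0); print(get_grip_width()*88,get_tcp_pos())
arc(a,152,.079,.047); arc(152,148.5,.079,.047,step=5,v=.03,f=12)
print(get_grip_width()*88)
command_gripper(.5); movel([*get_tcp_pos()[:2],.15],v=.2)
move_pose((0.57,0.07,0.20),quat(0)); wait(.3)
P=pose(); im=read_camera("wrist"); cv2.imwrite("pics/w4c.png",cv2.resize(im[40:240,160:460,::-1],None,fx=2,fy=2))
print(get_time(),P[0])
```

```text
peg [0.51115811 0.08990153] 0.07881001847840739 211.00304921580275
False
13.32473937743984 [0.51072453 0.0900965  0.04715552]
201 False [-1.9  3.9  4.4] [0.5021 0.1003 0.0472]
191 False [-1.6  4.3  4.6] [0.4953 0.1118 0.0471]
182 False [-1.3  4.7  5.7] [0.4905 0.1243 0.0471]
172 False [-1.5  4.3  5.1] [0.4879 0.1376 0.0471]
162 False [-1.1  4.8  5.2] [0.4875 0.1512 0.0472]
152 False [-1.7  4.4  5.2] [0.4895 0.1646 0.0472]
148 True [-0.3 -3.5  5.2] [0.4901 0.1671 0.0471]
13.151442856868739
24.8333 [0.56994032 0.07010185 0.19998927]
```

View pics/w4c.png

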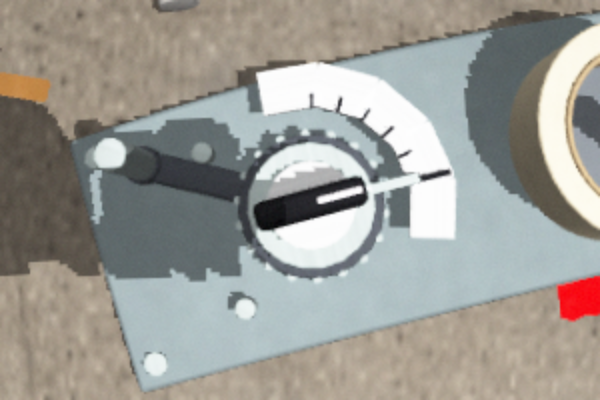

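The peg is back at its tight stop (crop (110,152), TCP within 0.3 mm of the start grasp), and the pointer is still on the long mark at (450,173). The gripper is clear.

```bash
python3 -c "
from station import *
print(job_done(),get_time())"
```

```text
the job is handed in; nothing more can be done
the job is handed in; nothing more can be done
```

The job is handed in: I loosened the tall roll's lock ring, set the pointer on the long mark and swung the ring back to its tight stop at about 25 s; the last picture shows the pointer still on the mark, and the arm never went near the low roll's stand.

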